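# Tap-centre a bud vase on a decorating wheel

### The job

The little clay vase stands off-centre on the round decorating wheel and must be centred before it can be banded with paint: from outside, nudge or tap it lightly with the fingertips until its foot stands within 5 mm of the middle of the wheel, upright and still. It is top-heavy, so do not tip it or knock it off, do not lift it, and never take it between the fingers. Leave the brushes and paints around the wheel where they are.

Things in the scene. Friction and masses are not known exactly. Their poses are not given: they have to be found in the camera images.
- vase: Brown unglazed clay bud vase, loose, 88 mm tall, 0.13 to 0.25 kg, top-heavy. Flat foot only 28 mm across, round belly 62 mm across at its widest, neck 18 mm across 70 mm up, lip 25 mm across. Origin: centre of the foot's underside; z up its axis; its yaw means nothing. It slides on the wheel at a push of 0.4 to 1.1 N. Pushed slowly at the belly it slides; pushed at the neck it tips over.
- vase_belly (a point): Point on the vase's axis 27 mm above the foot, level with the widest part of the belly (31 mm from axis to surface): the height to push at. An upright finger beside the vase with its tip less than 20 mm above the wheel touches it here.
- vase_lip (a point): Centre of the vase's mouth, on its axis 88 mm above the foot; the lip is 25 mm across. The gripper's body must not come down on it or push it while the fingertips work below.
- wheel_centre (a point): Centre of the top face of the decorating wheel: flat round aluminium head 130 mm across, 9 mm thick at its edge, top 75 mm above the table, with three thin concentric rings 40, 70 and 100 mm across, on a dark cast foot 110 mm across that does not move. The vase starts standing on it, 20 to 34 mm off this point in any direction.
- wheel_head (a joint): Turning angle (rad) of the wheel head about its upright axis, anticlockwise seen from above, no stops. It turns freely but for a slight drag (0.012 N m), so a push on the vase that points past the axis may turn the head a little; the angle does not matter.
- brush_jar: Bystander: clear glass jar 74 mm across and 115 mm tall with five brushes standing in it, up to 220 mm tall and leaning out to 50 mm from its axis. Origin: centre of its underside.
- pot_tray: Bystander: shallow green plastic tray 130 by 170 mm with ten capped paint pots in it, 54 mm tall. Origin: centre of its underside.
- paint_pot: Bystander: single capped paint pot, 33 mm across and 50 mm tall, standing on the table. Origin: centre of its underside.
- flat_brush: Bystander: flat brush with a red handle, 190 mm long, 26 mm wide and 11 mm thick, lying on the table. Origin: under the joint of handle and metal ferrule; x points to the bristles, the handle reaches 130 mm to -x.

How it is judged:
By the outcome, as a careful person would: the job done as asked, in the order asked, and still so for the second after the job is handed in, with the robot touching nothing.
It also fails if it takes over 54 s, if anything falls off the work surface, if the arm or the gripper's body presses on something with over 40 N, if the wrist force passes 120 N, or if a joint passes its speed limit or range.

### The arm

A 6-joint arm with a two-finger parallel gripper is mounted at the origin on the work surface. World frame = base frame: x ahead of the robot, y to its left, z up, the work surface at z = 0. Lengths are in mm, angles in degrees, forces in N, time in s.
With the tool pointing down it reaches from about 425 to 1125 mm from the base axis. Payload 14.9 kg.
Tool frame: the origin (TCP) lies midway between the tips of the shut fingers; the grasp point (between the pads) lies 19 mm behind it; z points along the fingers, y is the line along which they close (so a half turn about z gives the same grasp; the last joint's range is limited). The gripper opens to 91 mm and grips with 3 to 60 N. Pads are 32 mm wide; open, the fingers measure 118 mm over their backs; the gripper's body (76 mm by 178 mm) begins 60 mm behind the grasp point.
Start: joints at [65.415, 21.709, 99.362, -0, 58.929, -1.908], TCP at [269.891, 645.892, 213.932] pointing down, gripper open.
Joint ranges: [-158.91, 158.91], [-42.39, 125.64], [0.06, 152.35], [-60.88, 240.88], [17.5, 164.5], [-176.32, 176.32]. Speed limits (degrees/s): [108.29, 108.29, 136.94, 180, 180, 180].

### API

Orientations are given as [roll, pitch, yaw] about the fixed x, y, z axes, in that order (R = Rz(yaw) Ry(pitch) Rx(roll)).
In Python, from cell import ctrl, vision gives the robot as it stands (ctrl), with the cameras (vision).
- The arm moves only by the shell command python3 drive.py 'ROWS' [FORCE]. ROWS is a JSON list of rows, 1 to 8 of them, each of 5 numbers: dx, dy, dz in mm, then a turn about the tool's z in degrees, then the finger opening in mm; each row is the pose to reach, as a shift and turn from the pose commanded when the command began, along the tool's axes at that moment; what a row does not reach only later rows make up. A row lasts 1/12 s, in which the tool goes at most 41.7 mm and 7.16 degrees, less where a joint would pass 70% of its speed; a pose out of reach is approached as far as the arm can. The fingers move at their own pace and stop on an object; FORCE is the grip in N (left out, the last holds). Time passes only in rows, so rows that do not move let the fingers close. It prints the time, the measured TCP pose, the force, the opening and the grip force at its end.
- ctrl.sense(): the state, without advancing time (a new reading comes with each control period).
- vision.get_image(name): name is "side" or "top"; returns a dict with "pixels" (400x640x3 uint8, blue, green, red), "range_z" (400x640 float32, mm along the optical axis (not along the pixel's ray), 0 where there is no reading), "mtx" (3x3 intrinsics, pixels), "rvec" (rotation vector, rad) and "tvec" (3), from world to camera coordinates, as OpenCV has them. Camera axes: x right, y down, z forward; pixel columns grow to the right and rows downward; lengths in mm; the calibration is good to about 2 mm. A picture is of the moment at which its call begins.
- ctrl.close_job(): hands the job in; it is judged then, once.
The state is a dict: "time": time; "joint_pos": joint angles; "qvel": joint speeds; "joint_efforts": joint torques, N m; "position": TCP position; "tool_rot": TCP orientation; "force": force on the tool from outside, world axes, zero at the start; "wrist_torque": the same for the moment, N m; "gripper_width": finger opening in mm; "finger_force": force on a finger pad.
Only numpy, scipy, OpenCV 4.12 (cv2) and the standard library are available. Lean on these libraries where they do the work, as an engineer would, in place of code of your own. Each camera call takes 0.05 s, during which the arm holds its last target. There are 200 camera calls.

## Working session

There is one attempt and no reset: what is moved stays moved. The work goes in short steps, Python scripts to look and compute and a shell command to move; the robot and the scene stay as the last step left them, time stands still between calls to the robot, and variables do not carry over. Pictures are saved under pics/ and viewed, at most 10 in all, crops included, and the job is handed in when it is done.

```bash
ls; mkdir -p pics; python3 - <<'E'
from cell import ctrl, vision
import cv2,numpy as np
s=ctrl.sense();print(s['time'],s['position'],s['tool_rot'],s['gripper_width'])
for n in("top","side"):
    d=vision.get_image(n);cv2.imwrite(f"pics/{n}0.png",d['pixels']);np.savez(f"pics/{n}0.npz",**d)
    print(n,d['mtx'].tolist(),np.ravel(d['rvec']),np.ravel(d['tvec']))
E
```

```text
cell.py
drive.py
pics
0.0 [269.71970111 645.5292159  213.28995275] [-1.79936209e+02 -1.74170198e-03  1.57323639e+02] 91.00869379034346
top [[479.44888364563235, 0.0, 316.9246640784703], [0.0, 479.44888364563235, 194.6867393080958], [0.0, 0.0, 1.0]] [ 2.21343872 -2.18006843  0.07198244] [  -3.82180684  602.29612541 1460.93957571]
side [[365.3500423556139, 0.0, 321.2802221497729], [0.0, 365.3500423556139, 201.37218932313687], [0.0, 0.0, 1.0]] [ 2.10518545 -0.08288439  0.06054   ] [-595.55475913  139.12148469  907.51157067]
```

View pics/top0.png

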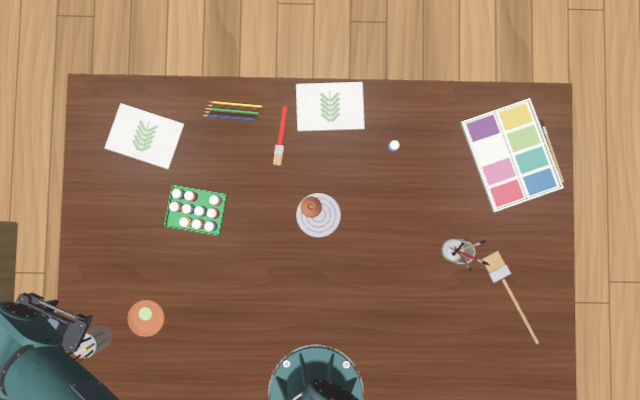

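View pics/side0.png

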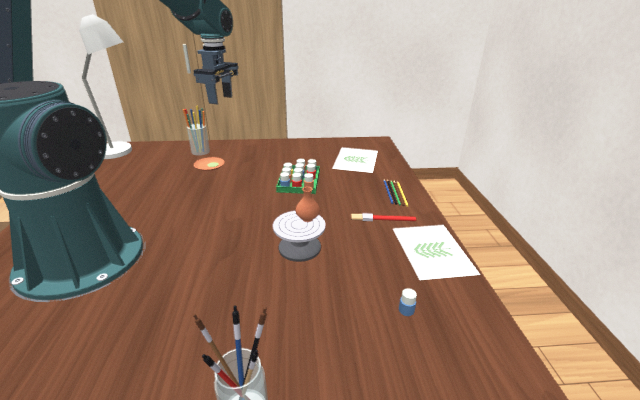

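The top view shows the wheel at about (318,215) with the vase at (311,207), ahead and to the left of its centre. The side view shows the wheel at about (299,227) and the vase belly at (307,208). There is free space around the wheel.

```bash
cat > see.py <<'E'
import cv2,numpy as np
W=np.array([0,0,0.])
def ray(d,u,v,z):
    R=cv2.Rodrigues(np.asarray(d['rvec'],float))[0];t=np.ravel(d['tvec']);c=-R.T@t
    r=R.T@np.linalg.inv(d['mtx'])@np.array([u,v,1.]);return (c+r*(z-c[2])/r[2])[:2]
def big(m,near):
    n,l,s,c=cv2.connectedComponentsWithStats(m.astype(np.uint8))
    i=1+np.argmin([np.hypot(*(c[k]-near))-(s[k,4]>60)*1000 for k in range(1,n)]);return l==i
def masks(d,box):
    x0,y0,x1,y1=box;roi=np.zeros((400,640),bool);roi[y0:y1,x0:x1]=1
    h=cv2.cvtColor(d['pixels'],cv2.COLOR_BGR2HSV).astype(int)
    clay=roi&((h[...,0]<14)|(h[...,0]>174))&(h[...,1]>115)&(h[...,2]>85)
    alu=roi&(h[...,1]<60)&(h[...,2]>125)
    return clay,alu
def circ(d,m,z):   # contour of mask -> plane z -> min enclosing circle & ellipse fit
    c=max(cv2.findContours(m.astype(np.uint8),cv2.RETR_EXTERNAL,cv2.CHAIN_APPROX_NONE)[0],key=len)
    h=cv2.convexHull(c)[:,0]
    p=np.array([ray(d,u,v,z) for u,v in h],np.float32)
    A=np.c_[2*p,np.ones(len(p))];s=np.linalg.lstsq(A,(p**2).sum(1),rcond=None)[0]
    return s[:2],np.sqrt(s[2]+s[:2]@s[:2]),cv2.minEnclosingCircle(p)
E
python3 - <<'E'
from see import *
o=[]
for n,b,vz in(("top",(285,180,355,250),102),("side",(265,175,335,245),102)):
    d=dict(np.load(f"pics/{n}0.npz"))
    clay,alu=masks(d,b)
    im=d['pixels'].copy();im[clay]=(0,0,255);im[alu]=(255,0,0)
    x0,y0,x1,y1=b;o.append(cv2.resize(np.hstack([im[y0:y1,x0:x1],d['pixels'][y0:y1,x0:x1]]),None,fx=5,fy=5,interpolation=0)[:300*2])
    print(n,clay.sum(),alu.sum(),'wheel',circ(d,alu,75))
    ys,xs=np.nonzero(clay);print('rows',ys.min(),ys.max(),'cols',xs.min(),xs.max())
    for y in range(ys.min(),ys.max()+1,2):print(y,xs[ys==y].min(),xs[ys==y].max(),end='; ')
    if n=='top':print('vase',circ(d,clay,102))
    rz=d['range_z'];print('range',np.median(rz[clay]))
cv2.imwrite("pics/m0.png",cv2.resize(np.vstack(o),(600,600)))
E
```

```text
top 3245 1262 wheel (array([539.81987796,   1.92828931]), np.float64(66.16107303792741), ((539.922607421875, 1.6646982431411743), 66.73482513427734))
rows 180 249 cols 285 354
180 285 353; 182 285 354; 184 285 354; 186 285 354; 188 285 354; 190 285 354; 192 285 354; 194 285 354; 196 285 354; 198 285 354; 200 285 354; 202 285 354; 204 285 354; 206 285 354; 208 285 354; 210 285 354; 212 285 354; 214 285 354; 216 285 354; 218 285 354; 220 285 354; 222 285 354; 224 285 354; 226 285 354; 228 285 354; 230 285 354; 232 285 354; 234 285 354; 236 285 354; 238 285 354; 240 285 354; 242 285 354; 244 285 354; 246 285 354; 248 285 354; vase (array([540.03054772,  -1.59963358]), np.float64(140.80874671056662), ((540.3837890625, -1.9448089599609375), 141.35733032226562))
range 1490.7056
side 2887 1347 wheel (array([540.03468253,  -4.44327191]), np.float64(67.88672973637514), ((538.8048095703125, -3.969360828399658), 70.14328002929688))
rows 175 244 cols 265 334
175 265 334; 177 265 334; 179 265 334; 181 265 334; 183 265 334; 185 265 334; 187 265 334; 189 265 334; 191 265 334; 193 265 334; 195 265 334; 197 265 334; 199 265 334; 201 265 334; 203 265 334; 205 265 334; 207 265 334; 209 265 334; 211 265 334; 213 265 334; 215 265 334; 217 265 334; 219 265 334; 221 265 334; 223 265 334; 225 265 334; 227 265 334; 229 265 334; 231 265 334; 233 265 334; 235 265 334; 237 265 334; 239 265 334; 241 265 334; 243 265 334; range 1121.6381
```

View pics/m0.png

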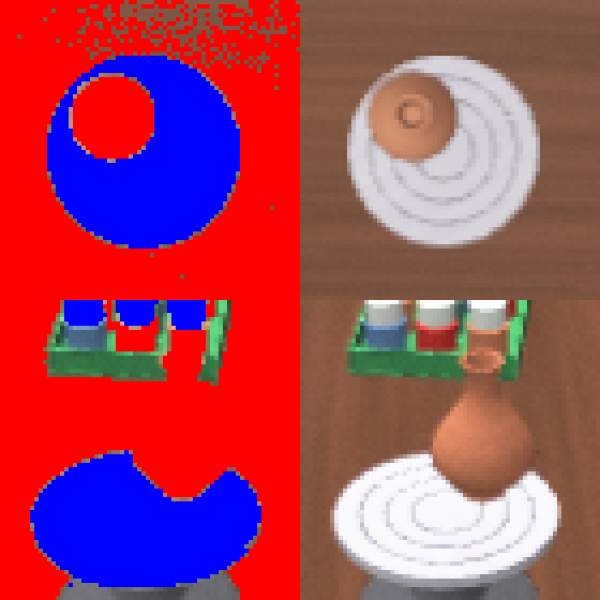

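The crop shows the wheel mask is clean. The vase stands ahead and left (+x,+y) of centre, and the clay mask needs separating from the wood.

```bash
cat >> see.py <<'E'
def vase(d,hull_c,top=True):
    """clay blob: inside wheel-hull (top view); returns fit of belly circle at z=102"""
    clay,alu=masks(d,(285,180,355,250));alu=big(alu,(318,215))
    c=max(cv2.findContours(alu.astype(np.uint8),cv2.RETR_EXTERNAL,cv2.CHAIN_APPROX_NONE)[0],key=len)
    h=np.zeros((400,640),np.uint8);cv2.fillConvexPoly(h,cv2.convexHull(c),1)
    m=big(clay&(h>0),(315,210));return alu,m
E
python3 - <<'E'
from see import *
d=dict(np.load("pics/top0.npz"));alu,m=vase(d,0)
print('wheel',circ(d,alu,75)[:2],'vase',m.sum(),circ(d,m,102)[:2])
# depth-based
R=cv2.Rodrigues(d['rvec'])[0]
def pts(d,m):
    R=cv2.Rodrigues(np.asarray(d['rvec'],float))[0];ys,xs=np.nonzero(m);z=d['range_z'][ys,xs]
    P=(np.linalg.inv(d['mtx'])@np.c_[xs,ys,np.ones(len(xs))].T)*z;return (R.T@(P-np.ravel(d['tvec'])[:,None])).T
P=pts(d,alu);print('wheel z',np.median(P[:,2]));P=pts(d,m);print('vase zmax',np.percentile(P[:,2],[5,50,95,99]))
d=dict(np.load("pics/side0.npz"))
roi=np.zeros((400,640),bool);roi[175:235,275:330]=1
P=np.zeros((400,640,3));P[...]=pts(d,np.ones((400,640),bool)).reshape(400,640,3)
print('wheel side z',np.median(P[225:235,290:305,2]))
v=roi&(P[...,2]>82)&(np.hypot(P[...,0]-540,P[...,1])<75)
for y in range(180,226,2):
    x=np.nonzero(v[y])[0]
    if len(x):print(y,x.min(),x.max(),P[y,(x.min()+x.max())//2].round(0))
print(d['pixels'][205,307],d['pixels'][205,280])
E
```

```text
wheel (array([539.81987796,   1.92828931]), np.float64(66.16107303792741)) vase 296 (array([561.20434937,  23.23099702]), np.float64(27.819628886890403))
wheel z 74.68355935435069
vase zmax [110.35356023 125.32726125 162.28637022 166.70520763]
wheel side z 74.07006262487286
188 303 312 [564.  33. 158.]
190 303 311 [563.  29. 155.]
192 304 311 [563.  10. 159.]
194 304 310 [563.  13. 152.]
196 304 311 [563.  13. 147.]
198 303 312 [563.  13. 141.]
200 301 314 [562.   9. 138.]
202 299 316 [562.  11. 131.]
204 298 317 [562.   6. 128.]
206 297 318 [562.   2. 125.]
208 296 319 [562.  -0. 120.]
210 296 319 [561.  -4. 117.]
212 296 319 [561.  -4. 112.]
214 297 318 [561.  -6. 107.]
216 298 316 [561.  -9. 103.]
218 300 314 [561.  -6.  95.]
220 305 310 [561.  -1.  86.]
[ 92 127 208] [ 66  87 132]
```

```bash
python3 drive.py '[[-25,-18,0,4,0],[-60,-44,0,10,0],[-94,-69,0,17,0],[-128,-93,0,24,0],[-161,-117,0,31,0],[-195,-142,0,38,0],[-229,-167,0,45,0],[-262,-191,0,52,0]]'
cat > rel.py <<'E'
import sys,numpy as np
from cell import ctrl, vision
s=ctrl.sense();t=np.array([float(a) for a in sys.argv[1:4]])
y=np.radians(s['tool_rot'][2]);d=t-s['position']
print('t',s['time'],'pos',s['position'].round(1) if hasattr(s['position'],'round') else s['position'],'yaw',s['tool_rot'][2],'| dx %.1f dy %.1f dz %.1f turn %.1f'%(d[0]*np.cos(y)+d[1]*np.sin(y),d[0]*np.sin(y)-d[1]*np.cos(y),-d[2],s['tool_rot'][2]-float(sys.argv[4])))
E
python3 rel.py 614.2 76.2 213 45
```

```text
time: 0.77
position: [437.5, 368.2, 213.8]
tool_rot: [-180.0, 0.0, 105.0]
force: [-0.0, 1.5, -0.8]
gripper_width: 40.8
finger_force: 0.0
t 0.7667 pos [437.5 368.2 213.8] yaw 104.99162396590224 | dx -327.8 dy 95.1 dz 0.8 turn 60.0
```

```bash
python3 drive.py '[[-39,11,0,7,0],[-78,22,0,14,0],[-117,34,0,21,0],[-156,45,0,28,0],[-195,56,0,35,0],[-234,67,0,42,0],[-273,79,0,49,0],[-300,87,0,56,0]]'
python3 rel.py 614.2 76.2 91 45
```

```text
time: 1.43
position: [601.5, 100.9, 213.9]
tool_rot: [180.0, 0.0, 48.9]
force: [-0.2, 0.9, -0.2]
gripper_width: 0.2
finger_force: 0.0
t 1.4333 pos [601.5 100.9 213.9] yaw 48.91169439695737 | dx -10.3 dy 25.8 dz 122.9 turn 3.9
```

```bash
python3 drive.py '[[-10,26,10,4,0],[-10,26,30,4,0],[-10,26,55,4,0],[-10,26,80,4,0],[-10,26,100,4,0],[-10,26,115,4,0],[-10,26,122,4,0],[-10,26,122,4,0]]'
python3 rel.py 594.4 56.4 91 45
python3 - <<'E'
from see import *
from cell import ctrl, vision
d=vision.get_image("side");cv2.imwrite("pics/s1.png",cv2.resize(d['pixels'][140:260,240:400],None,fx=4,fy=4));np.savez("pics/side1.npz",**d)
E
```

```text
time: 2.1
position: [612.4, 79.2, 90.3]
tool_rot: [-179.9, 0.1, 45.3]
force: [0.8, -1.0, -0.2]
gripper_width: 0.2
finger_force: 0.0
t 2.1 pos [612.4  79.2  90.3] yaw 45.322457875194615 | dx -28.8 dy 3.2 dz -0.7 turn 0.3
```

View pics/s1.png

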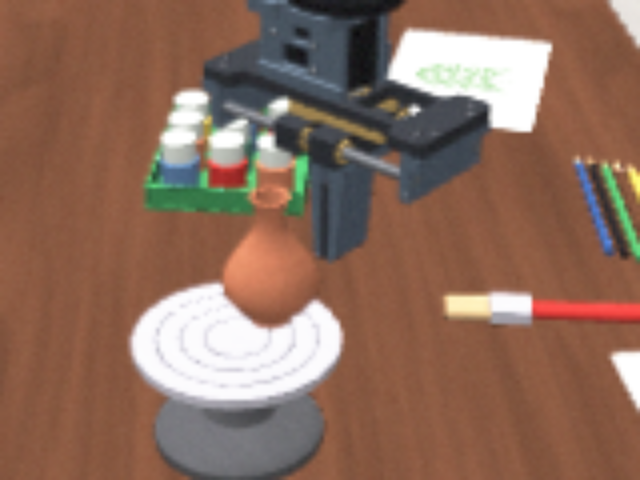

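The fingers are upright beside the belly, clear of it, with the gripper body above the lip. Next is a slow approach.

```bash
python3 drive.py '[[-4,3,0,0,0],[-8,3,0,0,0],[-12,3,0,0,0],[-15,3,0,0,0],[-17,3,0,0,0],[-19,3,0,0,0],[-21,3,0,0,0],[-23,3,0,0,0]]'
python3 drive.py '[[-1.5,0,0,0,0],[-3,0,0,0,0],[-4.5,0,0,0,0],[-6,0,0,0,0],[-7.5,0,0,0,0],[-9,0,0,0,0],[-10.5,0,0,0,0],[-12,0,0,0,0]]'
python3 rel.py 573 35.1 91 45
python3 - <<'E'
from see import *
from cell import ctrl, vision
a=vision.get_image("top");np.savez("pics/top2.npz",**a)
d=vision.get_image("side");np.savez("pics/side2.npz",**d)
cv2.imwrite("pics/s2.png",np.vstack([cv2.resize(a['pixels'][165:265,250:390],(560,400))[:300],cv2.resize(d['pixels'][165:245,250:390],(560,320))[:300]]))
E
```

```text
time: 2.82
position: [599.3, 60.7, 92.0]
tool_rot: [180.0, -0.0, 45.3]
force: [-0.5, 0.0, -0.7]
gripper_width: 0.6
finger_force: 0.0
time: 3.48
position: [590.9, 52.2, 91.9]
tool_rot: [180.0, -0.0, 45.3]
force: [0.9, 0.0, 0.5]
gripper_width: 0.4
finger_force: 0.4
t 3.4833 pos [590.9  52.2  91.9] yaw 45.32196087958511 | dx -24.7 dy -0.7 dz 0.9 turn 0.3
```

View pics/s2.png

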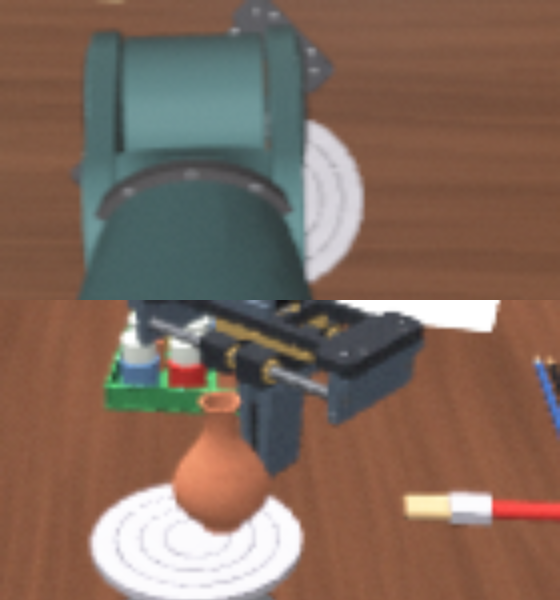

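The side view shows contact and the vase upright, already slightly moved (about column 305). The arm blocks the top view. I'll continue to just short of the computed end, then back off and measure.

```bash
python3 drive.py '[[-1.5,0,0,0,0],[-3,0,0,0,0],[-4.5,0,0,0,0],[-6,0,0,0,0],[-7.5,0,0,0,0],[-9,0,0,0,0],[-10.5,0,0,0,0],[-12,0,0,0,0]]'
python3 drive.py '[[-1.5,0,0,0,0],[-3,0,0,0,0],[-4.5,0,0,0,0],[-6,0,0,0,0],[-7.5,0,0,0,0],[-8.5,0,0,0,0],[-9.5,0,0,0,0],[-10,0,0,0,0]]'
python3 rel.py 573 35.1 91 45
python3 drive.py '[[2,0,0,0,0],[6,0,0,0,0],[12,0,0,0,0],[24,0,0,0,0],[40,0,0,0,0],[56,0,0,0,0],[72,0,0,0,0],[80,0,0,0,0]]'
python3 - <<'E'
from see import *
from cell import ctrl, vision
a=vision.get_image("top");np.savez("pics/top3.npz",**a)
d=vision.get_image("side");np.savez("pics/side3.npz",**d)
cv2.imwrite("pics/s3.png",np.vstack([cv2.resize(a['pixels'][165:265,250:390],(560,400))[:300],cv2.resize(d['pixels'][165:245,250:390],(560,320))[:300]]))
E
```

```text
time: 4.25
position: [582.4, 43.7, 91.9]
tool_rot: [-180.0, 0.0, 45.3]
force: [1.4, 0.7, -0.2]
gripper_width: 0.3
finger_force: 0.4
time: 4.92
position: [575.4, 36.6, 91.9]
tool_rot: [-180.0, 0.0, 45.3]
force: [0.6, -0.1, 0.4]
gripper_width: 0.5
finger_force: 0.4
t 4.9167 pos [575.4  36.6  91.9] yaw 45.31709293017976 | dx -2.7 dy -0.7 dz 0.9 turn 0.3
time: 5.58
position: [633.6, 95.3, 92.1]
tool_rot: [180.0, -0.1, 45.4]
force: [-0.1, -0.1, 0.1]
gripper_width: 0.4
finger_force: 0.0
```

View pics/s3.png

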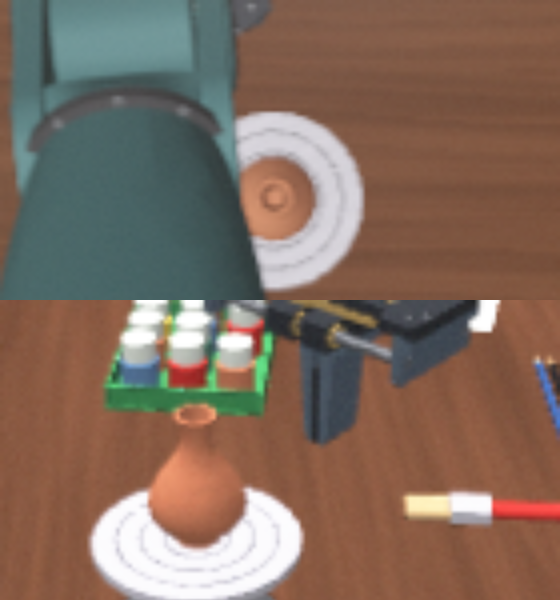

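The vase is upright and near the centre in both views (top about (318,214)). The arm still covers part of the wheel, so I'll move it aside and measure.

```bash
python3 drive.py '[[10,-10,0,0,0],[25,-25,0,0,0],[42,-42,0,0,0],[60,-60,0,0,0],[78,-78,0,0,0],[90,-90,0,0,0],[90,-90,0,0,0]]'
cat > meas.py <<'E'
from see import *
from cell import ctrl, vision
a=vision.get_image("top");d=vision.get_image("side");np.savez("pics/top4.npz",**a);np.savez("pics/side4.npz",**d)
alu,m=vase(a,0);w=circ(a,alu,75);v=circ(a,m,102)
print('top wheel',w,'vase',v,'off',v[0]-w[0])
rz=a['range_z'];lip=m&(rz<rz[m].min()+10);ys,xs=np.nonzero(lip);print('lip off',len(xs),ray(a,xs.mean(),ys.mean(),163)-w[0])
h=cv2.cvtColor(d['pixels'],cv2.COLOR_BGR2HSV);ok=(h[...,1]>90)&(d['pixels'][...,2]>155)&(h[...,0]<14)
ok[:,:270]=0;ok[:,330:]=0;ok[:195]=0;ok[240:]=0;ok=big(ok,(300,210))
ys,xs=np.nonzero(ok);print('side rows',ys.min(),ys.max())
e=[(y,xs[ys==y].min(),xs[ys==y].max()) for y in range(198,ys.max()+1)]
print(e)
E
python3 meas.py; python3 rel.py 573 35.1 91 45
```

```text
time: 6.27
position: [630.6, 223.5, 92.0]
tool_rot: [-180.0, -0.0, 45.4]
force: [0.7, 0.0, 0.5]
gripper_width: 0.4
finger_force: 0.0
top wheel (array([539.82514601,   1.91507486]), np.float64(66.16770149475512), ((539.922607421875, 1.6646982431411743), 66.73482513427734)) vase (array([540.46630031,   1.67730139]), np.float64(27.867864487423013), ((540.3786010742188, 1.534279704093933), 28.36792755126953)) off [ 0.6411543  -0.23777346]
lip off 1 [-10.23366326 -15.94526456]
side rows 199 221
t 6.3667 pos [630.6 221.   91.8] yaw 45.38199758241914 | dx -172.8 dy 89.5 dz 0.8 turn 0.4Traceback (most recent call last):
  File "meas.py", line 10, in <module>
    e=[(y,xs[ys==y].min(),xs[ys==y].max()) for y in range(198,ys.max()+1)]
          ~~~~~~~~~~~~~^^
    return umr_minimum(a, axis, None, out, keepdims, initial, where)
ValueError: zero-size array to reduction operation minimum which has no identity
```

```bash
python3 - <<'E'
from see import *
a=dict(np.load("pics/top4.npz"));d=dict(np.load("pics/side4.npz"))
print('lip ray',ray(a,318.4,213.9,163))
# saturation edges of the vase against the wheel, all-non-alu fill of wheel
clay,alu=masks(a,(285,180,355,250));hole=~alu;hole[:200]=0;hole[230:]=0;hole[:,:303]=0;hole[:,335:]=0
m=big(hole,(318,213));print('vase by non-alu',circ(a,m,102)[:2])
# side: bottom of vase on the wheel vs. prediction of a centred foot
P=lambda p:cv2.projectPoints(np.array([p],float),d['rvec'],d['tvec'],d['mtx'],None)[0].ravel().round(1)
c,al=masks(d,(270,195,330,245));al=big(al,(299,228));ys,xs=np.nonzero(al);print('side wheel cols',xs.min(),xs.max(),'rows max',ys.max())
t=np.linspace(0,6.283,60);rim=np.array([P((539.8+65*np.cos(q),1.9+65*np.sin(q),75)) for q in t]);print('pred rim',rim.min(0),rim.max(0))
for y in range(206,226,2):
    x=np.nonzero(al[y])[0];g=np.diff(x);i=g.argmax() if len(g) else 0
    print(y,x.min() if len(x) else None,x.max() if len(x) else None,(x[i],x[i+1]) if len(g) and g[i]>4 else '')
print('pred belly l/r',P((539.8-31,1.9,102)),P((539.8+31,1.9,102)),'foot front',P((539.8,-12.1,75)))
E
```

```text
lip ray [540.70863996   1.65270048]
vase by non-alu (array([541.0036721 ,   2.04628755]), np.float64(29.390326518297478))
side wheel cols 272 325 rows max 244
pred rim [272.2 209.6] [324.4 238.9]
206 None None 
208 None None 
210 None None 
212 286 314 (np.int64(286), np.int64(311))
214 281 318 (np.int64(286), np.int64(311))
216 278 320 (np.int64(286), np.int64(311))
218 276 322 (np.int64(287), np.int64(311))
220 274 324 (np.int64(288), np.int64(309))
222 273 324 (np.int64(290), np.int64(307))
224 272 325 (np.int64(293), np.int64(305))
pred belly l/r [285.5 214.7] [310.7 213.8] foot front [298.6 226.6]
```

All estimates agree within about 1 mm of centre. The vase is upright and the arm is clear.

```bash
python3 drive.py '[[0,0,0,0,0],[0,0,0,0,0],[0,0,0,0,0]]'; python3 -c "
from cell import ctrl, vision;print(ctrl.close_job())"
```

```text
time: 6.62
position: [631.1, 219.9, 91.9]
tool_rot: [-180.0, 0.0, 45.3]
force: [0.9, 0.2, 0.3]
gripper_width: 0.3
finger_force: 0.0
the job is handed in; nothing more can be done
None
```

The vase stands upright about 1 mm from the wheel centre by camera measurement, pushed there with shut fingertips at the belly and the arm moved clear; the job was handed in at 6.6 s, with no verdict shown.

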